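Wash-up: tall measuring cup onto its drying peg

TASK

The tall steel measuring cup lies rinsed on its side in a wire cradle. Turn it mouth-down and lower it over the empty drying peg until its rim rests flat on the stand's base, and only then let go. Leave the short cup lying in its own cradle.

Things in the scene. Friction and masses are not known exactly. Their poses are not given: they have to be found in the camera images.
- tall_cup_mid (a point): Centre of the tall cup, on its axis half-way up. Round steel cup, open at one end, 85 mm high, 48 mm in diameter (51 mm over the 5 mm rim bead), wall 3 mm, inside 42 mm wide and 81 mm deep, 0.08 to 0.17 kg. Its z axis runs along the cup towards the mouth. At the start it lies level on its side in cradle_t, mouth away from the robot, centre 43 mm above the worktop.
- cradle_t: Wire cradle under the tall cup, fixed to the worktop. Grey foot 72 mm long (x, along the cup) by 50 mm wide, 6 mm high; two dark bars along x under the cup, reaching 19 mm to either side of its axis and 22 mm high, so the cup's sides are free to grip. Origin under the middle of the foot at worktop height, z up.
- free_stand: The empty drying stand, fixed to the worktop: round grey base 88 mm wide, its ribbed top 10 mm above the worktop, with one upright steel peg in the middle, 14 mm thick, tip 70 mm above the worktop. Origin on the peg's axis at worktop height, z up. With its rim flat on the base the tall cup's centre is 52.5 mm up. A like stand near by already carries an upside-down cup.
- short_cup_mid (a point): Centre of the short cup, a bystander, on its axis half-way up: same steel, 50 mm high, 56 mm in diameter, lying on its side in a second cradle of the same kind, mouth away from the robot. Its z axis points towards its mouth.
Not all that is in view belongs to the job. What is shaped like the part that bears tall_cup_mid but blue or purple is not meant.

How it is judged:
By the outcome, as a careful person would: the job done as asked, in the order asked, and still so for the second after the job is handed in, with the robot touching nothing.
It also fails if it takes over 45 s, if anything falls off the work surface, if the arm or the gripper's body presses on something with over 40 N, if the wrist force passes 120 N, or if a joint passes its speed limit or range.

ROBOT

A 6-joint arm with a two-finger parallel gripper is mounted at the origin on a cart in front of the work surface, level with it; the furniture and walls round the work are solid. World frame = base frame: x ahead of the robot, y to its left, z up, the work surface at z = 0. Lengths are in m, angles in rad, forces in N, time in s.
With the tool pointing down it reaches from about 0.35 to 0.975 m from the base axis. Payload 4.9 kg.
Tool frame: the origin (TCP) lies at the very end of the fingers, on their centre line; the grasp point (between the pads) lies 19 mm behind it; z points along the fingers, y is the line along which they close (so a half turn about z gives the same grasp; the last joint's range is limited). The gripper opens to 85 mm and grips with 20 to 120 N. Pads are 22 mm wide; open, the fingers measure 114 mm over their backs; the gripper's body (76 mm by 85 mm) begins 54 mm behind the grasp point. The pads swing forward as they close: fully open they stand 13 mm farther back than shut.
Start: joints at [-1.299, 0.053, 1.613, -0, 1.476, -0.119], TCP at [0.238, -0.578, 0.231] pointing down, gripper open.
Joint ranges: [-3.01, 3.01], [-1.01, 2.22], [0.06, 2.58], [-1.02, 4.17], [0.09, 2.62], [-3.14, 3.14]. Speed limits (rad/s): [2.57, 2.57, 3.14, 3.14, 3.14, 3.14].

INTERFACE

Orientations are given as a unit quaternion [w, x, y, z].
In Python, from workcell import status, grab_frame, get_calibration, workorder gives the robot as it stands.
- The arm moves only by the shell command python3 -m pendant 'ROWS' [FORCE]. ROWS is JSON, a list of rows, each an object of numbers: "fingers": the finger opening in mm, from 0 to 85.4; "tx", "ty", "tz": the shift along the tool's x, y, z in mm; "yaw": the turn about the tool's z in rad. In form: [{"fingers": .., "tx": .., "ty": .., "tz": .., "yaw": ..}, ...]. A call has 1 to 12 rows; each row is the pose to reach, as a shift and turn from the pose commanded when the call began, along the tool's axes at that moment; what a row does not reach only later rows make up. A row lasts 1/12 s, in which the tool goes at most 41.7 mm and 7.16 degrees, less where a joint would pass 70% of its speed; a pose out of reach is approached as far as the arm can. A call with a gripper value outside its range is refused whole. The fingers move at their own pace and stop on an object; FORCE is the grip in N (left out, the last holds). Time passes only in rows, so rows that repeat a pose let the fingers close. It gives the time, the measured TCP pose, the force, the opening and the grip force at its end, in the units of the state.
- status.sense(): the state, without advancing time (a new reading comes with each control period).
- grab_frame(name): name is "side" or "top" or "wrist"; returns (picture, depth): 480x640x3 uint8, red, green, blue; 480x640 float32, m along the optical axis (not along the pixel's ray), 0 where there is no reading.
- get_calibration(name): a dict with "mtx" (3x3 intrinsics, pixels), "extrinsics" (4x4, takes a point from camera to world coordinates). Camera axes: x right, y down, z forward; pixel columns grow to the right and rows downward; lengths in m; the calibration is good to about 2 mm. A picture is of the moment at which its call begins: read the wrist's pose just before it. get_calibration takes no time and is no camera call; for the wrist camera it gives the pose at the moment of the call.
- workorder.hand_in(): hands the job in; it is judged then, once.
The state is a dict: "time_s": time; "q": joint angles; "joint_velocities": joint speeds; "joint_efforts": joint torques, N m; "tcp_pos": TCP position; "eef_rot": TCP orientation; "contact_force": force on the tool from outside, world axes, zero at the start; "wrist_torque": the same for the moment, N m; "opening": finger opening in m; "finger_force": force on a finger pad.
Only numpy, scipy, OpenCV 4.12 (cv2) and the standard library are available. Lean on these libraries where they do the work, as an engineer would, in place of code of your own. Each camera call takes 0.05 s, during which the arm holds its last target. There are 200 camera calls.

## Working session

There is one attempt and no reset: what is moved stays moved. The work goes in short steps, Python scripts to look and compute and a shell command to move; the robot and the scene stay as the last step left them, time stands still between calls to the robot, and variables do not carry over. Pictures are saved under pics/ and viewed, at most 10 in all, crops included, and the job is handed in when it is done.

```bash
ls; mkdir -p pics; python3 - <<'E'
from workcell import status, grab_frame, get_calibration
import cv2,numpy as np
s=status.sense(); print(s)
for n in("top","side"):
    p,d=grab_frame(n); cv2.imwrite(f"pics/{n}0.png",p[:,:,::-1]); np.save(f"pics/{n}0.npy",d); c=get_calibration(n); print(n,np.round(c["mtx"],1).tolist(),np.round(c["extrinsics"],3).tolist())
E
```

```text
pics
{'time_s': 0.0, 'q': array([-1.29902037e+00,  5.33802070e-02,  1.61429185e+00,  1.85024980e-05,
        1.47600860e+00, -1.19008029e-01]), 'joint_velocities': array([ 0.001884  , -0.00069122,  0.00114205,  0.00065807, -0.00014407,
       -0.00037599]), 'joint_efforts': array([-2.39388928e-04, -3.93680263e+01, -3.70174277e+01, -7.42509337e-05,
        7.01314275e-03, -6.42783363e-06]), 'tcp_pos': array([ 0.2379027 , -0.57727602,  0.23004983]), 'eef_rot': array([-1.04165904e-03,  9.80971277e-01,  1.94150108e-01, -7.04854185e-05]), 'contact_force': array([0.20912311, 0.86281246, 0.25187536]), 'wrist_torque': array([-0.0282834 ,  0.0311599 , -0.01659802]), 'finger_force': 0.0, 'opening': 0.08555615720877395}
top [[608.2, 0.0, 331.4], [0.0, 608.2, 238.6], [0.0, 0.0, 1.0]] [[0.023, -0.994, 0.111, 0.323], [-1.0, -0.023, 0.005, -0.014], [-0.002, -0.111, -0.994, 1.534], [0.0, 0.0, 0.0, 1.0]]
side [[539.8, 0.0, 316.8], [0.0, 539.8, 236.1], [0.0, 0.0, 1.0]] [[0.891, -0.279, 0.357, -0.016], [-0.453, -0.513, 0.729, -1.034], [-0.021, -0.812, -0.583, 0.881], [0.0, 0.0, 0.0, 1.0]]
```

View pics/top0.png

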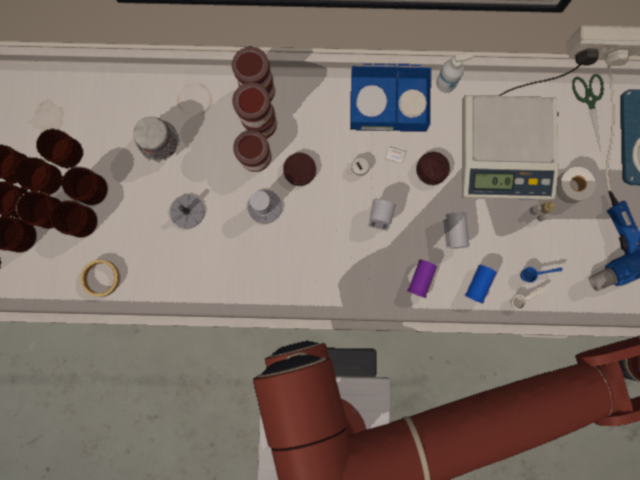

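View pics/side0.png

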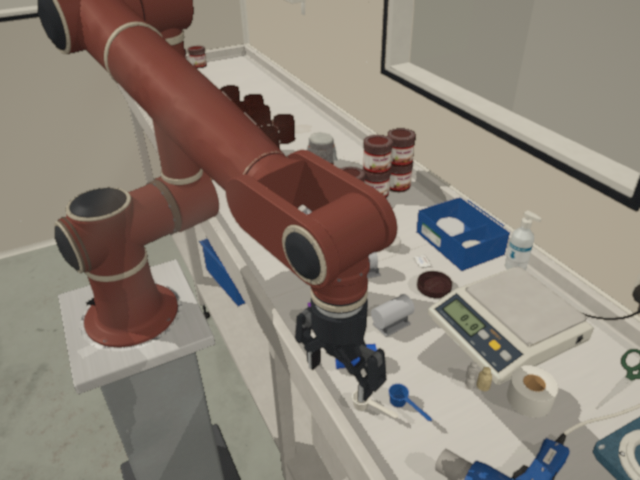

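```bash
python3 - <<'E'
import cv2,numpy as np
p=cv2.imread("pics/top0.png")
a=cv2.resize(p[185:265,350:490],None,fx=5.5,fy=5.5,interpolation=2)[:,:770]
b=p[165:245,150:290]
b=cv2.resize(b,None,fx=5.5,fy=5.5,interpolation=2)
cv2.imwrite("pics/a.png",a);cv2.imwrite("pics/b.png",b);print(a.shape)
E
cat > h.py <<'E'
import numpy as np
from workcell import get_calibration
def px(cam,u,v,z):
    "pixel ray cut with plane z"
    c=get_calibration(cam);E=np.array(c["extrinsics"]);r=E[:3,:3]@np.linalg.solve(c["mtx"],[u,v,1.]);o=E[:3,3]
    return o+r*(z-o[2])/r[2]
def cloud(cam,d):
    c=get_calibration(cam);E=np.array(c["extrinsics"]);v,u=np.mgrid[:480,:640]
    P=np.linalg.inv(c["mtx"])@np.stack([u,v,np.ones_like(u)]).reshape(3,-1)*d.reshape(1,-1)
    return (E[:3,:3]@P+E[:3,3:]).T.reshape(480,640,3)
E
```

```text
(440, 770, 3)
```

View pics/a.png

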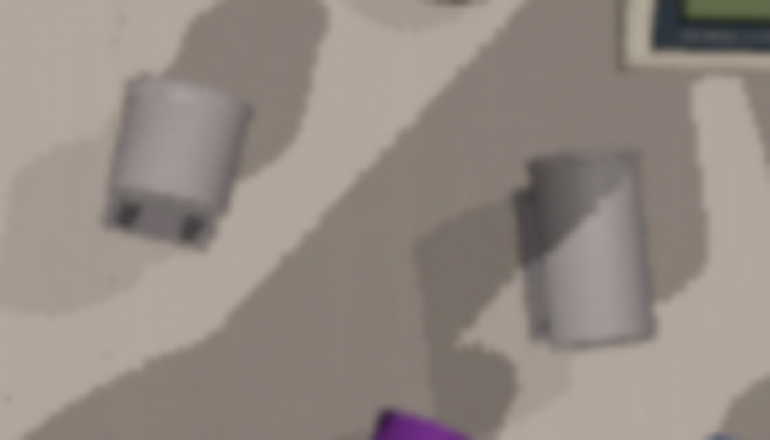

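View pics/b.png

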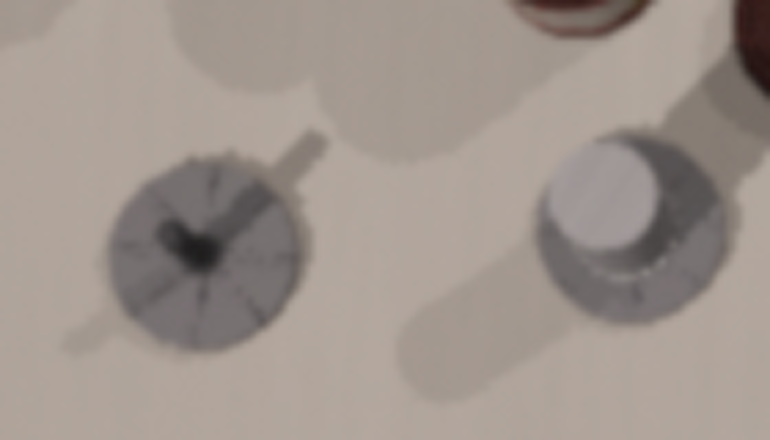

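```bash
python3 - <<'E'
import numpy as np
from h import *
P=cloud("top",np.load("pics/top0.npy"))
def show(n,u0,u1,v0,v1,z0,z1):
    Q=P[v0:v1,u0:u1].reshape(-1,3);Q=Q[(Q[:,2]>z0)&(Q[:,2]<z1)]
    if len(Q): print(n,len(Q),"min",Q.min(0).round(3),"max",Q.max(0).round(3),"med",np.median(Q,0).round(3)); 
    return Q
Q=show("tall",440,475,205,255,.045,.09)
t=Q[Q[:,2]>.058];m=t.mean(0);print(m,np.linalg.svd(t-m,full_matrices=False)[2][0])
Q=show("short",365,398,192,232,.045,.09);t=Q[Q[:,2]>.06];m=t.mean(0);print(m,np.linalg.svd(t-m,full_matrices=False)[2][0])
show("peg",165,215,190,230,.035,.12)
show("base",165,210,190,230,.006,.02)
show("stand2cup",240,290,180,230,.05,.2)
show("can",130,180,110,160,.05,.2)
show("table",300,340,220,260,-.05,.05)
show("surround",140,500,180,262,.03,.3)
E
```

```text
tall 669 min [ 0.474 -0.346  0.045] max [ 0.561 -0.289  0.075] med [ 0.517 -0.314  0.062]
[ 0.51775548 -0.31687627  0.06404969] [-0.99381943 -0.11100409 -0.00101115]
short 495 min [ 0.529 -0.162  0.045] max [ 0.589 -0.101  0.082] med [ 0.557 -0.129  0.07 ]
[ 0.55896735 -0.13023711  0.0708311 ] [-0.98013999  0.19828217  0.00312663]
peg 46 min [0.548 0.356 0.035] max [0.562 0.369 0.076] med [0.553 0.36  0.065]
base 691 min [0.509 0.306 0.006] max [0.608 0.42  0.019] med [0.553 0.36  0.009]
stand2cup 365 min [0.548 0.143 0.051] max [0.596 0.191 0.105] med [0.57  0.166 0.094]
can 1373 min [0.681 0.385 0.05 ] max [0.779 0.486 0.117] med [0.722 0.429 0.101]
table 1592 min [ 0.44  -0.027 -0.012] max [0.543 0.074 0.011] med [ 0.491  0.023 -0.   ]
surround 2168 min [ 0.439 -0.425  0.03 ] max [0.646 0.369 0.105] med [ 0.557 -0.299  0.062]
```

```bash
python3 - <<'E'
from h import *
for n,u,v,z in[("tall",593,247,.043),("mouth",584,153,.043),("base",601.5,341,.043)]:print(n,px("top",350+u/5.5,185+v/5.5,z).round(4))
for n,u,v,z in[("base",204,254,.01),("pegtip",170,232,.07)]:print(n,px("top",150+u/5.5,165+v/5.5,z).round(4))
from workcell import status;from scipy.spatial.transform import Rotation as R
s=status.sense();print(R.from_quat(s["eef_rot"],scalar_first=True).as_matrix().round(4))
E
```

```text
tall [ 0.5181 -0.3189  0.043 ]
mouth [ 0.5607 -0.3149  0.043 ]
base [ 0.4757 -0.3227  0.043 ]
base [0.5547 0.3605 0.01  ]
pegtip [0.555  0.3613 0.07  ]
[[ 9.246e-01  3.809e-01 -5.000e-04]
 [ 3.809e-01 -9.246e-01  1.800e-03]
 [ 2.000e-04 -1.800e-03 -1.000e+00]]
```

Candidates: tall grey (458,230) in its cradle is the one chosen. The others are the short grey (381,213), blue (482,284), purple (422,278) and the cup already on a stand (262,203). The free stand is at (187,211). The crops confirm the long grey cup on a cradle and the bare peg.

```bash
python3 -m pendant '[{"tx":333,"ty":-140,"tz":60,"yaw":0.29,"fingers":85},{"tx":333,"ty":-140,"tz":60,"yaw":0.29},{"tx":333,"ty":-140,"tz":60,"yaw":0.29},{"tx":333,"ty":-140,"tz":60,"yaw":0.29},{"tx":333,"ty":-140,"tz":60,"yaw":0.29},{"tx":333,"ty":-140,"tz":60,"yaw":0.29},{"tx":333,"ty":-140,"tz":60,"yaw":0.29},{"tx":333,"ty":-140,"tz":60,"yaw":0.29},{"tx":333,"ty":-140,"tz":60,"yaw":0.29},{"tx":333,"ty":-140,"tz":60,"yaw":0.29},{"tx":333,"ty":-140,"tz":60,"yaw":0.29},{"tx":333,"ty":-140,"tz":60,"yaw":0.29}]' 20
python3 - <<'E'
from h import *
from workcell import grab_frame,status
import cv2
from scipy.spatial.transform import Rotation as R
s=status.sense();print(s["tcp_pos"],R.from_quat(s["eef_rot"],scalar_first=True).as_matrix().round(3).tolist(),s["contact_force"])
p,d=grab_frame("wrist");cv2.imwrite("pics/w1.png",p[:,:,::-1]);P=cloud("wrist",d)
m=(P[...,2]>.055)&(P[...,2]<.085)&(abs(P[...,0]-.52)<.09)&(abs(P[...,1]+.318)<.05)&(d>0)
t=P[m];print(len(t),t.min(0),t.max(0),t.mean(0)); 
q=t[t[:,2]>.061];print(q.mean(0),np.linalg.svd(q-q.mean(0),full_matrices=False)[2][0])
E
```

```text
[ 0.23793146 -0.57732987  0.23016633] [[0.925, 0.381, -0.0], [0.381, -0.925, 0.002], [0.0, -0.002, -1.0]] [-0.30170068 -0.7723027   0.48239748]$[1]: bad value
Traceback (most recent call last):
ValueError: zero-size array to reduction operation minimum which has no identity
```

View pics/w1.png

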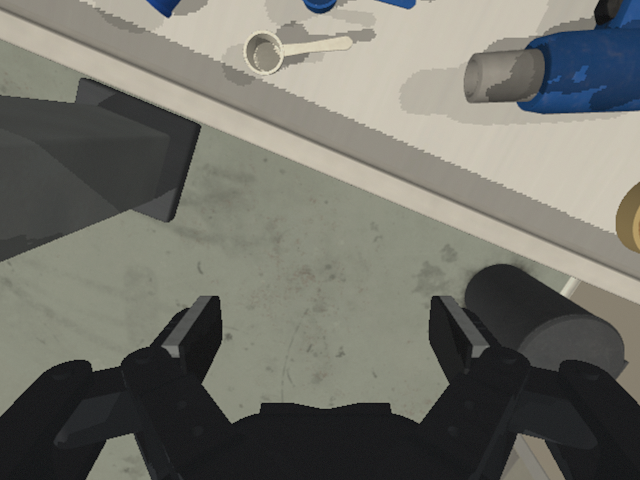

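The wrist view shows only floor and the bench edge (fingers near (205,325) and (445,325)). The call was refused because every row needs all five keys, so the arm hasn't moved yet.

```bash
python3 -m pendant '[{"tx":333,"ty":-140,"tz":60,"yaw":0.29,"fingers":85},{"tx":333,"ty":-140,"tz":60,"yaw":0.29,"fingers":85},{"tx":333,"ty":-140,"tz":60,"yaw":0.29,"fingers":85},{"tx":333,"ty":-140,"tz":60,"yaw":0.29,"fingers":85},{"tx":333,"ty":-140,"tz":60,"yaw":0.29,"fingers":85},{"tx":333,"ty":-140,"tz":60,"yaw":0.29,"fingers":85},{"tx":333,"ty":-140,"tz":60,"yaw":0.29,"fingers":85},{"tx":333,"ty":-140,"tz":60,"yaw":0.29,"fingers":85},{"tx":333,"ty":-140,"tz":60,"yaw":0.29,"fingers":85},{"tx":333,"ty":-140,"tz":60,"yaw":0.29,"fingers":85},{"tx":333,"ty":-140,"tz":60,"yaw":0.29,"fingers":85},{"tx":333,"ty":-140,"tz":60,"yaw":0.29,"fingers":85}]' 20
cat > look.py <<'E'
from h import *
from workcell import grab_frame,status
import cv2,sys
from scipy.spatial.transform import Rotation as R
s=status.sense();print(s["time_s"],s["tcp_pos"].round(4),R.from_quat(s["eef_rot"],scalar_first=True).as_matrix().round(3)[:,0],s["contact_force"].round(1),s["opening"],s["finger_force"])
if len(sys.argv)>2:
    p,d=grab_frame(sys.argv[1]);cv2.imwrite(f"pics/{sys.argv[2]}.png",p[:,:,::-1]);np.save(f"pics/{sys.argv[2]}P.npy",cloud(sys.argv[1],d))
E
python3 look.py wrist w2; python3 - <<'E'
import numpy as np
P=np.load("pics/w2P.npy")
m=(P[...,2]>.055)&(P[...,2]<.085)&(abs(P[...,0]-.52)<.09)&(abs(P[...,1]+.318)<.05)
t=P[m];print(len(t),t.min(0),t.max(0),t.mean(0)) 
q=t[t[:,2]>.061];print(q.mean(0),np.linalg.svd(q-q.mean(0),full_matrices=False)[2][0])
E
```

```text
time_s: 1.15
tcp_pos: [0.4924, -0.3216, 0.1711]
eef_rot: [0.0, 0.999, 0.051, -0.0]
contact_force: [0.1, -0.4, 0.2]
opening: 0.0851
finger_force: 0.0
1.15 [ 0.4924 -0.3216  0.1711] [ 0.995  0.101 -0.001] [ 0.1 -0.4  0.2] 0.08510276493407855 0.0
6400 [ 0.47339689 -0.34263424  0.0550021 ] [ 0.56122935 -0.29226463  0.06955818] [ 0.51971611 -0.31798414  0.06308461]
[ 0.51998505 -0.31789853  0.06462923] [-0.9935552  -0.11323998 -0.00497802]
```

View pics/w2.png

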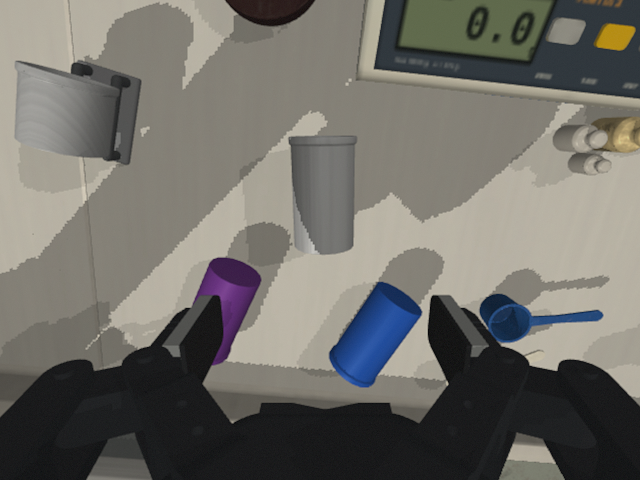

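The wrist view shows the tall grey cup from base (322,250) to rim bead (323,140), with the fingers astride its axis. Blue (375,335) and purple (232,300) are behind and lower. The heights and sizes agree, so I'll descend.

```bash
python3 -m pendant '[{"tx":0,"ty":-1,"tz":35,"yaw":-0.01,"fingers":85},{"tx":0,"ty":-1,"tz":70,"yaw":-0.01,"fingers":85},{"tx":0,"ty":-1,"tz":105,"yaw":-0.01,"fingers":85},{"tx":0,"ty":-1,"tz":130,"yaw":-0.01,"fingers":85},{"tx":0,"ty":-1,"tz":148,"yaw":-0.01,"fingers":85},{"tx":0,"ty":-1,"tz":148,"yaw":-0.01,"fingers":85},{"tx":0,"ty":-1,"tz":148,"yaw":-0.01,"fingers":85}]' 20
python3 -m pendant '[{"tx":0,"ty":0,"tz":0,"yaw":0,"fingers":40},{"tx":0,"ty":0,"tz":0,"yaw":0,"fingers":40},{"tx":0,"ty":0,"tz":0,"yaw":0,"fingers":40},{"tx":0,"ty":0,"tz":0,"yaw":0,"fingers":40},{"tx":0,"ty":0,"tz":0,"yaw":0,"fingers":40},{"tx":0,"ty":0,"tz":0,"yaw":0,"fingers":40},{"tx":0,"ty":0,"tz":0,"yaw":0,"fingers":40},{"tx":0,"ty":0,"tz":0,"yaw":0,"fingers":40}]' 20
```

```text
time_s: 1.78
tcp_pos: [0.4913, -0.3212, 0.0227]
eef_rot: [-0.001, 0.999, 0.054, -0.001]
contact_force: [0.1, -0.3, 0.5]
opening: 0.0851
finger_force: 0.0
time_s: 2.45
tcp_pos: [0.4933, -0.3202, 0.0255]
eef_rot: [-0.0, 0.998, 0.055, 0.001]
contact_force: [-2.4, 4.0, 6.8]
opening: 0.047
finger_force: 22.2
```

```bash
python3 -m pendant '[{"tx":0,"ty":0,"tz":-10,"yaw":0,"fingers":40},{"tx":0,"ty":0,"tz":-20,"yaw":0,"fingers":40},{"tx":0,"ty":0,"tz":-35,"yaw":0,"fingers":40},{"tx":0,"ty":0,"tz":-50,"yaw":0,"fingers":40},{"tx":0,"ty":0,"tz":-70,"yaw":0,"fingers":40},{"tx":0,"ty":0,"tz":-90,"yaw":0,"fingers":40},{"tx":0,"ty":0,"tz":-110,"yaw":0,"fingers":40},{"tx":0,"ty":0,"tz":-130,"yaw":0,"fingers":40},{"tx":0,"ty":0,"tz":-150,"yaw":0,"fingers":40},{"tx":0,"ty":0,"tz":-170,"yaw":0,"fingers":40},{"tx":0,"ty":0,"tz":-170,"yaw":0,"fingers":40},{"tx":0,"ty":0,"tz":-170,"yaw":0,"fingers":40}]' 20
python3 look.py wrist w3;python3 look.py side s3
python3 - <<'E'
import cv2,numpy as np
a=cv2.imread("pics/w3.png");b=cv2.imread("pics/s3.png")
cv2.imwrite("pics/c3.png",cv2.resize(np.hstack([a[80:400,140:500],b[140:460,200:560]]),(800,355)))
E
```

```text
time_s: 3.45
tcp_pos: [0.4934, -0.3214, 0.1957]
eef_rot: [0.002, 0.998, 0.055, 0.002]
contact_force: [0.6, -0.1, -1.2]
opening: 0.0473
finger_force: 21.5
3.45 [ 0.4934 -0.3214  0.1957] [0.994 0.111 0.003] [ 0.6 -0.1 -1.2] 0.0472782676725063 21.52491523316712
3.5 [ 0.4925 -0.3207  0.1936] [0.994 0.111 0.001] [ 0.2  0.3 -1.3] 0.04733748381045981 21.522719351996784
```

View pics/c3.png

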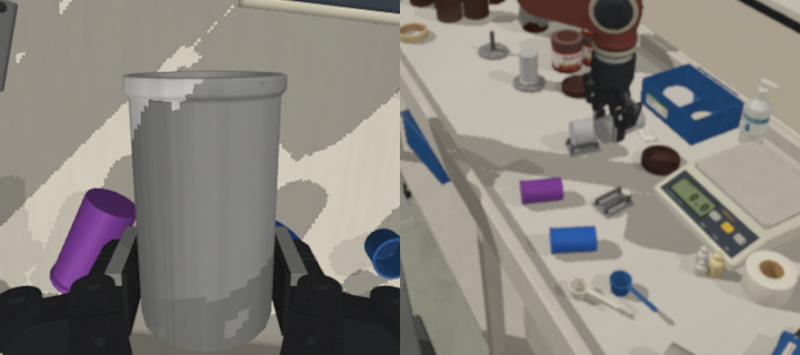

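The cup is held near its base, still about level, with the mouth ahead, and its cradle is empty. Gravity won't tip it in this grip. I'll hook the lower rim on the free peg and push forward, so the peg swings the mouth down. First I'll measure the tilt.

```bash
cat > tilt.py <<'E'
import numpy as np,sys
from workcell import status
from scipy.spatial.transform import Rotation as R
P=np.load(f"pics/{sys.argv[1]}P.npy");s=status.sense();M=R.from_quat(s["eef_rot"],scalar_first=True).as_matrix()
T=(P-s["tcp_pos"])@M*1000   # tool frame, mm
m=(abs(T[...,1])<12)&(T[...,0]>-30)&(T[...,0]<110)&(T[...,2]>-90)&(T[...,2]<80)
q=T[m];print(len(q))
for x in range(-30,110,10):
    k=q[(q[:,0]>=x)&(q[:,0]<x+10)]
    if len(k)>5: print(x,len(k),"min z",k[:,2].min().round(1),"med",np.median(k[:,2]).round(1))
E
python3 tilt.py w3
```

```text
24213
-20 1128 min z -43.1 med -40.6
-10 1676 min z -43.1 med -40.7
0 2724 min z -89.9 med -41.3
10 6758 min z -90.0 med -81.9
20 2083 min z -43.4 med -40.6
30 2247 min z -43.5 med -40.7
40 2446 min z -43.2 med -40.7
50 2620 min z -43.5 med -40.7
60 2531 min z -45.5 med -41.4
```

```bash
python3 -m pendant '[{"tx":5,"ty":-30,"tz":0,"yaw":0,"fingers":40},{"tx":5,"ty":-65,"tz":0,"yaw":0,"fingers":40},{"tx":8,"ty":-100,"tz":0,"yaw":0,"fingers":40},{"tx":10,"ty":-135,"tz":0,"yaw":0,"fingers":40},{"tx":13,"ty":-170,"tz":0,"yaw":0,"fingers":40},{"tx":15,"ty":-205,"tz":0,"yaw":0,"fingers":40},{"tx":18,"ty":-240,"tz":0,"yaw":0,"fingers":40},{"tx":20,"ty":-275,"tz":0,"yaw":0,"fingers":40},{"tx":22,"ty":-310,"tz":0,"yaw":0,"fingers":40},{"tx":24,"ty":-345,"tz":0,"yaw":0,"fingers":40},{"tx":26,"ty":-380,"tz":0,"yaw":0,"fingers":40},{"tx":28,"ty":-415,"tz":0,"yaw":0,"fingers":40}]' 20
python3 -m pendant '[{"tx":2,"ty":-35,"tz":0,"yaw":0,"fingers":40},{"tx":4,"ty":-70,"tz":0,"yaw":0,"fingers":40},{"tx":8,"ty":-105,"tz":0,"yaw":0,"fingers":40},{"tx":11,"ty":-140,"tz":0,"yaw":0,"fingers":40},{"tx":14,"ty":-175,"tz":0,"yaw":0,"fingers":40},{"tx":17,"ty":-210,"tz":0,"yaw":0,"fingers":40},{"tx":20,"ty":-240,"tz":0,"yaw":0,"fingers":40},{"tx":20,"ty":-256,"tz":20,"yaw":0,"fingers":40},{"tx":20,"ty":-256,"tz":40,"yaw":0,"fingers":40},{"tx":20,"ty":-256,"tz":60,"yaw":0,"fingers":40},{"tx":20,"ty":-256,"tz":60,"yaw":0,"fingers":40},{"tx":20,"ty":-256,"tz":60,"yaw":0,"fingers":40}]' 20
python3 look.py wrist w4; python3 tilt.py w4; python3 - <<'E'
import numpy as np
P=np.load("pics/w4P.npy");m=(P[...,2]>.035)&(P[...,2]<.08)&(abs(P[...,0]-.555)<.03)&(abs(P[...,1]-.361)<.03)
q=P[m];print(len(q),q.min(0),q.max(0),np.median(q,0)) if m.any() else 0
m=(P[...,2]>.006)&(P[...,2]<.02)&(abs(P[...,0]-.555)<.07)&(abs(P[...,1]-.361)<.07);q=P[m];print(len(q),q.min(0),q.max(0))
E
```

```text
time_s: 4.55
tcp_pos: [0.473, 0.0966, 0.1913]
eef_rot: [0.0, 0.998, 0.055, -0.002]
contact_force: [-0.2, 0.5, -0.0]
opening: 0.0471
finger_force: 21.6
time_s: 5.55
tcp_pos: [0.4642, 0.3506, 0.1302]
eef_rot: [0.001, 0.998, 0.055, -0.003]
contact_force: [-0.1, 0.5, -0.6]
opening: 0.0474
finger_force: 21.6
5.55 [0.4642 0.3506 0.1302] [ 0.994  0.111 -0.006] [-0.1  0.5 -0.6] 0.047396183809727745 21.570716114365496
25465
-20 1213 min z -41.5 med -39.3
-10 1659 min z -41.7 med -39.3
0 3693 min z -89.9 med -72.7
10 6460 min z -90.0 med -81.3
20 2096 min z -41.7 med -39.3
30 2276 min z -41.8 med -39.2
40 2458 min z -41.9 med -39.2
50 2659 min z -41.8 med -39.2
60 2399 min z -43.2 med -40.1
80 246 min z 57.9 med 61.5
90 306 min z 57.6 med 60.5
578 [0.54874234 0.35758206 0.03524407] [0.5622762  0.37112383 0.07450367] [0.55479487 0.36416495 0.07113002]
10961 [0.52286351 0.32079026 0.00705885] [0.59983627 0.40787765 0.01863365]
```

```bash
python3 -m pendant '[{"tx":0,"ty":-3,"tz":30,"yaw":0,"fingers":40},{"tx":0,"ty":-3,"tz":55,"yaw":0,"fingers":40},{"tx":0,"ty":-3,"tz":64,"yaw":0,"fingers":40},{"tx":8,"ty":-3,"tz":64,"yaw":0,"fingers":40},{"tx":14,"ty":-3,"tz":64,"yaw":0,"fingers":40},{"tx":19,"ty":-3,"tz":64,"yaw":0,"fingers":40},{"tx":24,"ty":-3,"tz":63,"yaw":0,"fingers":40},{"tx":28,"ty":-3,"tz":62,"yaw":0,"fingers":40},{"tx":32,"ty":-3,"tz":60,"yaw":0,"fingers":40},{"tx":32,"ty":-3,"tz":60,"yaw":0,"fingers":40}]' 20
python3 look.py wrist w5; python3 tilt.py w5;python3 look.py side s5
```

```text
time_s: 6.43
tcp_pos: [0.4925, 0.3581, 0.0746]
eef_rot: [0.001, 0.998, 0.055, -0.008]
contact_force: [-23.5, -3.5, 9.9]
opening: 0.0473
finger_force: 23.3
6.4333 [0.4925 0.3581 0.0746] [ 0.994  0.11  -0.015] [-23.5  -3.5   9.9] 0.04734411611826755 23.28239654932986
28227
-20 1611 min z -44.7 med -42.2
-10 1860 min z -44.5 med -41.4
0 3827 min z -90.0 med -42.4
10 6594 min z -90.0 med -81.1
20 2160 min z -41.0 med -38.5
30 2288 min z -40.3 med -37.6
40 2399 min z -39.5 med -36.6
50 3043 min z -39.4 med -36.1
60 1197 min z -38.9 med 5.8
70 802 min z 60.5 med 64.9
80 826 min z 61.5 med 65.0
90 868 min z 61.2 med 64.9
100 752 min z 60.9 med 65.4
6.4833 [0.4924 0.3581 0.0746] [ 0.994  0.111 -0.015] [-22.8  -1.9   9.1] 0.04701362085906773 23.25980417379469
```

```bash
python3 -m pendant '[{"tx":4,"ty":0,"tz":-4,"yaw":0,"fingers":40},{"tx":7,"ty":0,"tz":-9,"yaw":0,"fingers":40},{"tx":11,"ty":0,"tz":-14,"yaw":0,"fingers":40},{"tx":16,"ty":0,"tz":-19,"yaw":0,"fingers":40},{"tx":22,"ty":0,"tz":-23,"yaw":0,"fingers":40},{"tx":22,"ty":0,"tz":-23,"yaw":0,"fingers":40}]' 20
python3 look.py wrist w6; python3 tilt.py w6
```

```text
time_s: 7.03
tcp_pos: [0.5214, 0.3613, 0.0998]
eef_rot: [-0.001, 0.998, 0.055, 0.001]
contact_force: [-4.9, -1.5, 4.8]
opening: 0.047
finger_force: 24.0
7.0333 [0.5214 0.3613 0.0998] [0.994 0.11  0.003] [-4.9 -1.5  4.8] 0.0470084497194612 24.04876009954023
21811
-20 156 min z -53.3 med -50.9
-10 3070 min z -54.3 med -48.0
0 4612 min z -90.0 med -43.3
10 7031 min z -90.0 med -80.5
20 2239 min z -31.5 med -25.5
30 2014 min z -24.5 med -18.2
40 1826 min z -17.2 med -10.8
50 863 min z -10.3 med -6.8
```

```bash
python3 -m pendant '[{"tx":7,"ty":0,"tz":-3,"yaw":0,"fingers":40},{"tx":14,"ty":0,"tz":-5,"yaw":0,"fingers":40},{"tx":21,"ty":0,"tz":-5,"yaw":0,"fingers":40},{"tx":28,"ty":0,"tz":-4,"yaw":0,"fingers":40},{"tx":35,"ty":0,"tz":-2,"yaw":0,"fingers":40},{"tx":41,"ty":0,"tz":0,"yaw":0,"fingers":40},{"tx":46,"ty":0,"tz":0,"yaw":0,"fingers":40},{"tx":46,"ty":0,"tz":0,"yaw":0,"fingers":40}]' 20
python3 look.py wrist w7; python3 tilt.py w7; python3 look.py side s7
python3 - <<'E'
import cv2,numpy as np
a=cv2.imread("pics/w7.png");b=cv2.imread("pics/s7.png")
cv2.imwrite("pics/c7.png",np.hstack([cv2.resize(a[80:440,140:500],(400,400)),cv2.resize(b[100:300,210:410],(400,400))]))
E
```

```text
time_s: 7.75
tcp_pos: [0.5652, 0.3657, 0.0965]
eef_rot: [-0.0, 0.998, 0.055, -0.001]
contact_force: [-4.4, -0.4, 0.2]
opening: 0.0474
finger_force: 25.9
7.75 [0.5652 0.3657 0.0965] [ 0.994  0.11  -0.001] [-4.4 -0.4  0.2] 0.04735435198784808 25.886242254346143
18339
-10 1351 min z -57.7 med -55.8
0 6557 min z -90.0 med -56.6
10 9105 min z -90.0 med -73.7
20 1326 min z -3.3 med 13.9
7.8 [0.5652 0.3657 0.0965] [ 0.994  0.11  -0.001] [-3.6 -0.7 -0.2] 0.04673185421095289 25.841152816428803
```

View pics/c7.png

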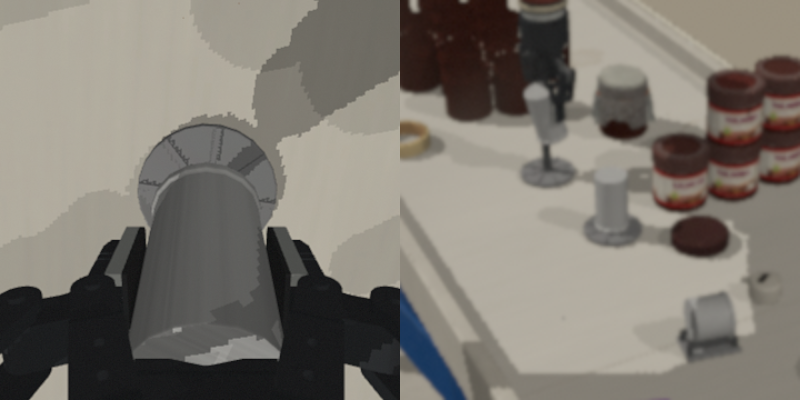

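The cup is now over the peg (wrist crop: base up at (205,345), stand disc beyond at (210,180)), mouth nearly down with some lean left. I'll measure the lean from the front wall.

```bash
cat > lean.py <<'E'
import numpy as np,sys
from workcell import status
from scipy.spatial.transform import Rotation as R
P=np.load(f"pics/{sys.argv[1]}P.npy");s=status.sense();M=R.from_quat(s["eef_rot"],scalar_first=True).as_matrix()
T=(P-s["tcp_pos"])@M*1000
q=T[(abs(T[...,1])<3)&(T[...,0]>-40)&(T[...,0]<60)&(T[...,2]>-62)&(T[...,2]<120)]
for z in range(-60,100,8):
    k=q[(q[:,2]>=z)&(q[:,2]<z+8)]
    if len(k)>3: print(z,len(k),"x",k[:,0].min().round(1),k[:,0].max().round(1),np.median(k[:,0]).round(1))
E
python3 lean.py w7
```

```text
-60 1101 x -9.5 9.7 3.3
-52 382 x 7.1 11.2 9.2
-44 333 x 9.2 12.9 11.0
-36 270 x 11.0 14.6 13.0
-28 231 x 13.2 16.6 14.8
-20 195 x 14.8 18.3 16.6
-12 161 x 16.7 20.0 18.5
-4 151 x 18.7 21.6 20.2
4 129 x 20.7 23.3 22.0
12 145 x 22.9 27.0 24.3
20 42 x 25.4 27.3 26.8
84 312 x 9.5 33.0 21.5
92 379 x 32.3 59.7 46.0
```

```bash
python3 -m pendant '[{"tx":3,"ty":0,"tz":5,"yaw":0,"fingers":40},{"tx":7,"ty":0,"tz":10,"yaw":0,"fingers":40},{"tx":11,"ty":0,"tz":12,"yaw":0,"fingers":40},{"tx":15,"ty":0,"tz":12,"yaw":0,"fingers":40},{"tx":15,"ty":0,"tz":12,"yaw":0,"fingers":40}]' 20
python3 look.py wrist w8; python3 lean.py w8
```

```text
time_s: 8.27
tcp_pos: [0.5792, 0.3671, 0.0831]
eef_rot: [0.0, 0.998, 0.055, -0.001]
contact_force: [-4.0, -0.2, -1.7]
opening: 0.0474
finger_force: 17.6
8.2667 [0.5792 0.3671 0.0831] [ 0.994  0.111 -0.002] [-4.  -0.2 -1.7] 0.04743953870270466 17.6177778840065
-60 1142 x -10.3 10.4 1.2
-52 312 x 8.4 10.8 9.7
-44 246 x 8.9 10.8 10.0
-36 213 x 9.3 11.2 10.2
-28 170 x 9.6 11.5 10.6
-20 152 x 10.1 11.6 10.9
-12 123 x 10.4 12.0 11.2
-4 108 x 10.4 12.5 11.5
4 93 x 11.1 12.5 11.8
12 80 x 11.4 12.9 12.2
20 104 x 11.8 14.7 13.0
28 14 x 13.6 14.3 14.0
68 273 x -1.3 18.7 8.8
76 605 x -0.6 59.8 38.0
84 85 x 18.5 59.1 44.0
```

```bash
python3 -m pendant '[{"tx":-3,"ty":0,"tz":0,"yaw":0,"fingers":40},{"tx":-6,"ty":0,"tz":0,"yaw":0,"fingers":40},{"tx":-9,"ty":0,"tz":5,"yaw":0,"fingers":40},{"tx":-10,"ty":0,"tz":11,"yaw":0,"fingers":40},{"tx":-10,"ty":0,"tz":17,"yaw":0,"fingers":40},{"tx":-10,"ty":0,"tz":23,"yaw":0,"fingers":40},{"tx":-10,"ty":0,"tz":29,"yaw":0,"fingers":40},{"tx":-10,"ty":0,"tz":34,"yaw":0,"fingers":40},{"tx":-10,"ty":0,"tz":38,"yaw":0,"fingers":40},{"tx":-10,"ty":0,"tz":38,"yaw":0,"fingers":40}]' 20
python3 look.py wrist w9; python3 lean.py w9
```

```text
time_s: 9.15
tcp_pos: [0.5694, 0.3658, 0.0447]
eef_rot: [0.0, 0.998, 0.055, -0.001]
contact_force: [-0.8, 0.1, -0.9]
opening: 0.0472
finger_force: 17.8
9.15 [0.5694 0.3658 0.0447] [ 0.994  0.11  -0.002] [-0.8  0.1 -0.9] 0.04719892955315414 17.80117361806333
-60 1126 x -10.7 10.0 1.2
-52 313 x -7.0 10.5 9.3
-44 259 x 8.8 10.9 9.7
-36 206 x 9.0 11.1 10.2
-28 188 x 9.5 11.4 10.5
-20 147 x 10.2 11.9 11.0
-12 131 x 10.5 12.2 11.5
-4 106 x 11.2 12.6 11.9
4 93 x 11.6 12.9 12.2
12 83 x 11.8 13.4 12.7
20 106 x 12.3 15.2 13.6
28 92 x 12.5 27.4 20.3
36 376 x 12.2 60.0 23.9
44 637 x 27.8 59.9 44.2
```

```bash
python3 -m pendant '[{"tx":0,"ty":0,"tz":3,"yaw":0,"fingers":40},{"tx":0,"ty":0,"tz":6,"yaw":0,"fingers":40},{"tx":0,"ty":0,"tz":8,"yaw":0,"fingers":40},{"tx":0,"ty":0,"tz":9,"yaw":0,"fingers":40},{"tx":0,"ty":0,"tz":9,"yaw":0,"fingers":40}]' 20
python3 look.py wrist w10; python3 lean.py w10 | head -12
```

```text
time_s: 9.62
tcp_pos: [0.5729, 0.367, 0.0414]
eef_rot: [-0.001, 0.998, 0.055, 0.003]
contact_force: [0.6, -2.5, 9.3]
opening: 0.0472
finger_force: 18.0
9.6167 [0.5729 0.367  0.0414] [0.994 0.111 0.006] [ 0.6 -2.5  9.3] 0.04717395988493813 17.963025555945933
-60 1187 x -10.3 11.3 1.7
-52 293 x 9.1 11.2 10.3
-44 245 x 9.5 11.3 10.4
-36 200 x 9.4 11.4 10.4
-28 167 x 9.7 11.4 10.5
-20 141 x 9.9 11.4 10.6
-12 117 x 9.7 11.4 10.7
-4 105 x 10.0 11.4 10.8
4 90 x 10.2 11.5 10.9
12 73 x 10.2 11.5 11.0
20 101 x 10.6 13.1 11.5
28 315 x 11.2 24.8 17.9
```

```bash
python3 - <<'E'
import numpy as np
P=np.load("pics/w10P.npy");m=(abs(P[...,0]-.56)<.035)&(abs(P[...,1]-.365)<.035)&(P[...,2]>.08)&(P[...,2]<.11)
q=P[m];t=q[q[:,2]>np.percentile(q[:,2],70)-.004]
A=np.c_[t[:,:2]-t[:,:2].mean(0),np.ones(len(t))];print(len(t),np.median(t[:,2]),np.linalg.lstsq(A,t[:,2],rcond=None)[0],t.min(0),t.max(0))
for r in [(0.013,.019)]:
    b=P[(abs(P[...,0]-.555)<.05)&(abs(P[...,1]-.363)<.05)&(P[...,2]<.02)&(P[...,2]>.004)];print(np.median(b[:,2]),len(b))
E
```

```text
8869 0.09549043046637809 [0.19615275 0.02711961 0.09615293] [0.5621231  0.33000024 0.09160692] [0.59188255 0.39999287 0.1099991 ]
0.008315703020968263 5892
```

```bash
python3 - <<'E'
import cv2,numpy as np
a=cv2.imread("pics/w10.png")
cv2.imwrite("pics/c10.png",cv2.resize(a[100:440,120:520],None,fx=1.6,fy=1.6))
E
```

```text
(no output)
```

View pics/c10.png

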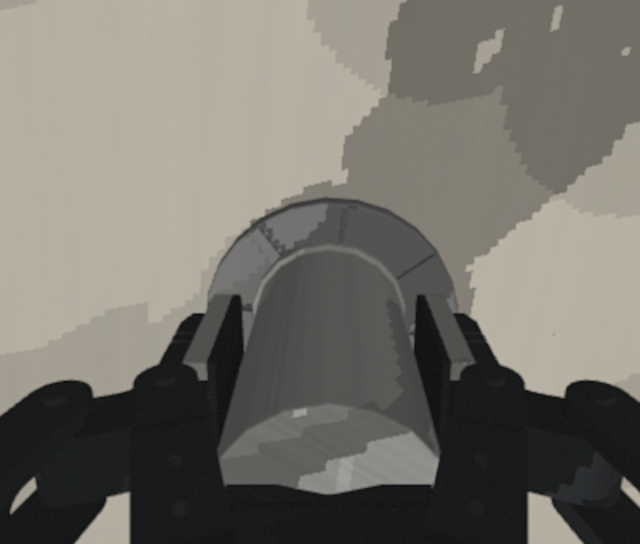

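The cup is resting: top at about 95.5 mm (95 expected), lean under 1°, 9 N upward. The crop shows the cup at (330,380), inside the stand disc. I'll ease off the pressure and let go.

```bash
python3 -m pendant '[{"tx":0,"ty":0,"tz":-3,"yaw":0,"fingers":44},{"tx":0,"ty":0,"tz":-3,"yaw":0,"fingers":52},{"tx":0,"ty":0,"tz":-3,"yaw":0,"fingers":60},{"tx":0,"ty":0,"tz":-3,"yaw":0,"fingers":72},{"tx":0,"ty":0,"tz":-3,"yaw":0,"fingers":84},{"tx":0,"ty":0,"tz":-3,"yaw":0,"fingers":84},{"tx":0,"ty":0,"tz":-3,"yaw":0,"fingers":84},{"tx":0,"ty":0,"tz":-3,"yaw":0,"fingers":84}]' 20
python3 look.py wrist w11; python3 lean.py w11 | head -12
```

```text
time_s: 10.33
tcp_pos: [0.5699, 0.3662, 0.0401]
eef_rot: [0.0, 0.998, 0.055, -0.0]
contact_force: [1.1, -0.4, 0.4]
opening: 0.0837
finger_force: 0.0
10.3333 [0.5699 0.3662 0.0401] [ 0.994  0.111 -0.   ] [ 1.1 -0.4  0.4] 0.08369049305157832 0.0
-60 1347 x -9.5 13.7 3.7
-52 281 x 11.2 13.6 12.4
-44 231 x 11.6 13.6 12.5
-36 188 x 11.6 13.5 12.5
-28 165 x 11.7 13.4 12.5
-20 126 x 11.5 13.3 12.5
-12 119 x 11.7 13.1 12.4
-4 93 x 11.6 13.2 12.5
4 88 x 11.6 13.1 12.4
12 69 x 11.9 13.1 12.4
20 96 x 11.9 14.4 13.1
28 367 x 12.8 28.4 20.9
```

Released, and the cup stands dead vertical. Lifting away.

```bash
python3 -m pendant '[{"tx":0,"ty":0,"tz":-15,"yaw":0,"fingers":84},{"tx":0,"ty":0,"tz":-35,"yaw":0,"fingers":84},{"tx":0,"ty":0,"tz":-65,"yaw":0,"fingers":84},{"tx":0,"ty":0,"tz":-95,"yaw":0,"fingers":84},{"tx":0,"ty":0,"tz":-125,"yaw":0,"fingers":84},{"tx":0,"ty":0,"tz":-155,"yaw":0,"fingers":84},{"tx":-20,"ty":30,"tz":-170,"yaw":0,"fingers":84},{"tx":-50,"ty":60,"tz":-170,"yaw":0,"fingers":84},{"tx":-80,"ty":100,"tz":-170,"yaw":0,"fingers":84},{"tx":-80,"ty":140,"tz":-170,"yaw":0,"fingers":84},{"tx":-80,"ty":180,"tz":-170,"yaw":0,"fingers":84},{"tx":-80,"ty":180,"tz":-170,"yaw":0,"fingers":84}]' 20
python3 look.py side s12; python3 - <<'E'
import cv2
a=cv2.imread("pics/s12.png");cv2.imwrite("pics/c12.png",cv2.resize(a[100:320,180:480],(800,587)))
E
```

```text
time_s: 11.38
tcp_pos: [0.5106, 0.1736, 0.2119]
eef_rot: [0.001, 0.999, 0.053, 0.001]
contact_force: [-0.2, -0.8, 0.4]
opening: 0.0842
finger_force: 0.0
11.3833 [0.5106 0.1736 0.2119] [0.994 0.106 0.002] [-0.2 -0.8  0.4] 0.08417622778118217 0.0
```

View pics/c12.png

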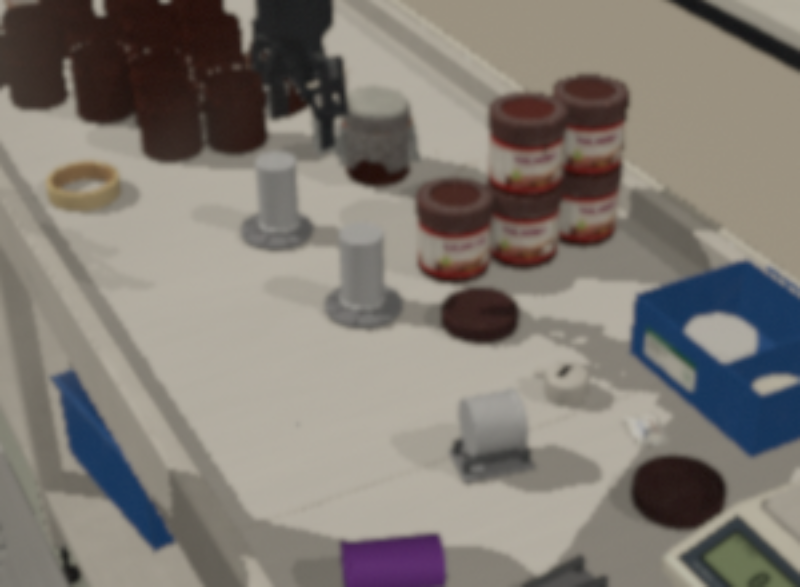

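The tall cup stands upright on its stand at (278,200). The other stand's cup at (362,270) and the short cup at (492,430) are undisturbed, and the gripper is clear.

```bash
python3 -c "
from workcell import workorder;print(workorder.hand_in())"
```

```text
the job is handed in; nothing more can be done
None
```

The tall cup stands mouth-down over the free peg with its rim flat on the base. It was let go only once it rested there, the short cup was not touched, and the job was handed in at about 11.4 s on the robot's clock.

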